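Key the knurled drive collar onto the spindle and hold it home

TASK

Make the spindle stand ready for its retaining ring: press the spindle-lock lever down until its detent holds it, so that the spindle cannot turn along with the collar, then turn the knurled collar until the keyway hidden inside it drops over the spindle's cross pin, and push the collar fully home against its spring. Finish with the gripper still on the collar, holding it pushed home with the lock lever still latched. Leave the ball bearing behind the stand where it lies.

Things in the scene. Friction and masses are not known exactly. Their poses are not given: they have to be found in the camera images.
- stand: Spindle stand, fixed: dark steel base plate 110 x 220 x 14 mm (local x -55 to +55, y -55 to +165 mm) with an upright steel spindle. Origin on the bench, on the spindle axis; z up; local +y points from the spindle to the lock lever. Toothed drum 79 mm across, 27 to 53 mm above the bench. The lever's bracket, 36 mm wide, stands 57 to 87 mm from the axis and is 90 mm high.
- spindle_seat (a point): Centre of the spindle's seat (68 mm across), on the spindle axis, 66 mm above the bench. The collar's foot meets the seat when the collar is home. The spindle turns freely, and goes round with the collar, until the lock lever is latched.
- nose_tip (a point): Tip of the spindle's 30 mm nose, 111 mm above the bench, on the axis. A 6 mm cross pin runs level through the nose, hidden inside the collar; it stands out 4 mm on both sides, its top 87 mm above the bench. Its direction cannot be seen and differs from start to start.
- collar: Knurled steel collar, upright round the spindle nose: 54 mm across, 32 mm high, about 0.28 kg, loose. Origin: centre of its underside. Grip it from above across the knurl. A keyway (11 mm wide, 14 mm deep) runs along its own x axis right across the land inside it, which rests on the cross pin; it fits the pin within about 0.13 rad, every half turn.
- collar_foot (a point): Centre of the collar's underside: 77 mm above the bench at the start; 72 mm once dropped over the pin, on a sprung thrust ring; 66 mm home. The last 6 mm go against the spring (7 N rising to 11 N, the collar's own 3 N included); let go, it springs back up them. Locked, about 0.4 to 2.5 rad anticlockwise from above (or 0.6 to 2.75 clockwise) brings the keyway to the pin.
- collar_top (a point): Centre of the collar's top face, 32 mm above its foot. Closed fingers hold the collar up by friction, so it needs a light push down (about 5 to 15 N) while it is turned; it resists turning with some 0.1 to 0.2 Nm.
- lock_lever (a joint): Angle of the spindle-lock lever: 0 up (sprung), about 0.26 rad pressed down and latched. It resists up to 0.18 rad (about 7 to 10 N at the pad); past that a ball detent pulls it down and holds it, with its lock tooth between the teeth of the drum. Its pivot is level, along local x, 72 mm from the spindle axis and 78 mm above the bench.
- lever_pad (a point): Middle of the top of the lever's black ribbed pad (28 x 30 mm), 147 mm from the spindle axis towards local +y. It starts about 93 mm above the bench and goes down about 20 mm until the lever latches. Press it straight down from above.
- guide_bush: Bronze flanged bush, 42 mm across, 45 mm high, standing on the bench beyond the stand (local x about +90 mm). A bystander, stuck fast.
- bearing: Ball bearing, 40 mm across, 14 mm high, lying on the bench beyond the stand (local x about +90 mm). A bystander.
Not all that is in view belongs to the job. What is shaped like the collar but black, blue or turquoise is not meant.

How it is judged (in metres and radians):
On the way, in this order (a step that is already met when the one before it is completed fails the run):
1. the lock lever stays down by itself, held by its detent (value of joint lock_lever above 0.22 rad and contact force between the fingers and stand below 0.5 N), for 0.2 s.
2. the collar's keyway has dropped over the cross pin (z of collar_foot in the frame of spindle_seat below 0.0075 m), for 0.1 s.
At the end, for the whole second after the job is handed in: the collar's foot is within 1.2 mm of the seat, the collar upright (0.06 rad) and on the spindle's axis (3 mm), the fingers press on it with more than 3 N, and the lock lever is still latched (above 0.22 rad) (z of collar_foot in the frame of spindle_seat below 0.0012 m and horizontal distance between collar_foot and spindle_seat below 0.003 m and angle between collar's own z axis and vertical below 0.06 rad and contact force between the fingers and collar above 3 N and value of joint lock_lever above 0.22 rad); the arm keeps its last pose, push and grip.
It fails at once if the ball bearing is knocked away (moved by more than 30 mm) (distance of bearing from where it was at the start of the episode above 0.03 m).
It also fails if it takes over 67 s, if anything falls off the work surface, if the arm or the gripper's body presses on something with over 40 N, if the wrist force passes 120 N, or if a joint passes its speed limit or range.

ROBOT

A 6-joint arm with a two-finger parallel gripper is mounted at the origin on a cart in front of the work surface, level with it; the furniture and walls round the work are solid. World frame = base frame: x ahead of the robot, y to its left, z up, the work surface at z = 0. Lengths are in mm, angles in degrees, forces in N, time in s.
With the tool pointing down it reaches from about 350 to 850 mm from the base axis. Payload 8.1 kg.
Tool frame: the origin (TCP) lies between the finger pads; the fingertips stand 25 mm ahead of it and the grasp point (between the pads) lies 6 mm ahead of it (r.tcp_to_tips is the distance from the TCP to the fingertips, in mm); z points along the fingers, y is the line along which they close (so a half turn about z gives the same grasp; the last joint's range is limited). The gripper opens to 85 mm and grips with 20 to 120 N. Pads are 22 mm wide; open, the fingers measure 114 mm over their backs; the gripper's body (76 mm by 85 mm) begins 54 mm behind the grasp point. The pads swing forward as they close: fully open they stand 13 mm farther back than shut.
Start: joints at [-79.893, 7.471, 85.268, -0, 87.261, -4.893], TCP at [155.312, -579.555, 256.292] pointing down, gripper open.
Joint ranges: [-169.43, 169.43], [-51.17, 129.36], [1.28, 143.12], [-76.62, 256.62], [0, 156.53], [-152.29, 152.29]. Speed limits (degrees/s): [136.94, 136.94, 159.86, 180, 180, 180].

INTERFACE

Orientations are given as [roll, pitch, yaw] about the fixed x, y, z axes, in that order (R = Rz(yaw) Ry(pitch) Rx(roll)).
In Python, from bench import r gives the robot as it stands.
- The arm moves only by the tool apply_moves, never from a script. Its arguments are lists of equal length, an entry for each row: "angular": the turn, a rotation vector about the world's x, y, z in units of 8 degrees (1.0 is 8 degrees), a list of three; "travel": the shift along the world's x, y, z in units of 40 mm (1.0 is 40 mm), a list of three; "jaw": the opening, from 0 (shut) to 1 (fully open). A call has 1 to 20 rows; each row shifts and turns the commanded pose from where the row before left it; what a row does not reach is not made up. A row lasts 1/8 s, in which the tool goes at most 62.5 mm and 10.7 degrees, less where a joint would pass 70% of its speed; a pose out of reach is approached as far as the arm can. A call is refused whole if a number of a shift passes 1 or a number of a turn 1, either way. A call with a gripper value outside its range is refused whole. The fingers move at their own pace and stop on an object; "force" is the grip in N (left out, the last holds). Time passes only in rows, so rows that do not move let the fingers close. It gives the time, the measured TCP pose, the force, the opening and the grip force at its end, in the units of the state.
- r.sense(): the state, without advancing time (a new reading comes with each control period).
- r.snapshot(name): name is "scene" or "top" or "wrist"; returns a dict with "color" (420x560x3 uint8, red, green, blue), "fx", "fy", "cx", "cy" (pixels), "distortion" ([k1, k2, p1, p2, k3] as OpenCV has them; the pictures are not rectified), "R" (3x3) and "t" (3): a world point X has camera coordinates R X + t; the wrist camera has in their place "mount" (4x4, takes a point from camera to tool coordinates, whose origin is the TCP and whose axes are the flange's). Camera axes: x right, y down, z forward; pixel columns grow to the right and rows downward; lengths in mm; the calibration is good to about 2 mm. A picture is of the moment at which its call begins: read the wrist's pose just before it. There is no depth.
- r.hand_in(): hands the job in; it is judged then, once.
The state is a dict: "time": time; "joint_pos": joint angles; "qd": joint speeds; "joint_efforts": joint torques, N m; "tool_pos": TCP position; "tcp_rot": TCP orientation; "ft_force": force on the tool from outside, world axes, zero at the start; "wrist_torque": the same for the moment, N m; "finger_gap": finger opening in mm; "grip_force": force on a finger pad.
Only numpy, scipy, OpenCV 4.12 (cv2) and the standard library are available. Lean on these libraries where they do the work, as an engineer would, in place of code of your own. Each camera call takes 0.05 s, during which the arm holds its last target. There are 200 camera calls.

## Working session

There is one attempt and no reset: what is moved stays moved. The work goes in short steps, Python scripts to look and compute and a tool call to move; the robot and the scene stay as the last step left them, time stands still between calls to the robot, and variables do not carry over. Pictures are saved under pics/ and viewed, at most 10 in all, crops included, and the job is handed in when it is done.

Besides the shell and the picture viewer there is one more tool, called by a JSON object that holds its "fn" and its "kwargs", one argument or row to a line. apply_moves: Moves the arm, as the interface text tells. Its arguments: {"type":"object","properties":{"angular":{"type":"array"},"travel":{"type":"array"},"jaw":{"type":"array"},"force":{"type":"number"}},"required":["angular","travel","jaw"]}

```bash
mkdir -p pics; python3 - <<'E'
from bench import r
import cv2,pickle,numpy as np
s=r.sense();print({k:s[k] for k in('time','tool_pos','tcp_rot','ft_force','finger_gap')})
d={}
for n in("scene","top","wrist"):
    d[n]=r.snapshot(n)
pickle.dump(d,open('s0.pkl','wb'))
a=np.hstack([d['scene']['color'],d['top']['color']])
cv2.imwrite('pics/scene.png',d['scene']['color'][...,::-1]);cv2.imwrite('pics/top.png',d['top']['color'][...,::-1])
E
```

```text
{'time': 0.0, 'tool_pos': array([ 155.23095907, -579.03633737,  255.25028087]), 'tcp_rot': array([-1.79893763e+02, -9.80979426e-03,  1.50000563e+01]), 'ft_force': array([0.58144916, 0.14980304, 0.20353959]), 'finger_gap': 85.63330195625343}
```

View pics/top.png

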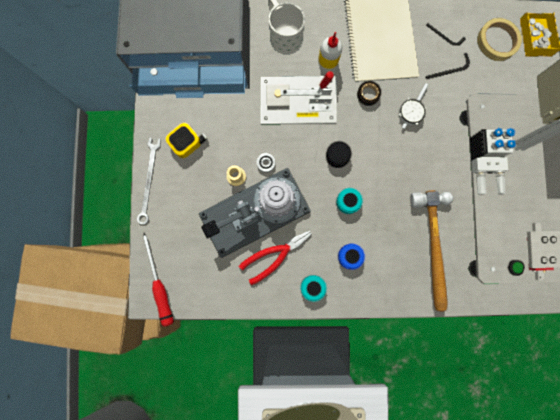

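View pics/scene.png

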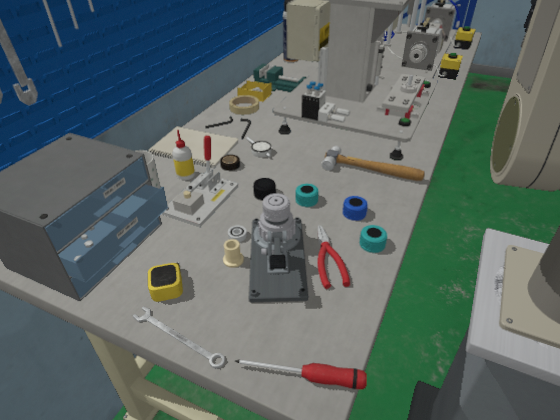

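Top view: the steel collar sits on the stand's spindle at about (276,193). The black pad is at about (210,228), the bush at (236,175) and the bearing at (265,161). The black (338,154), turquoise (349,201; 313,288) and blue (351,257) rings are decoys; only the steel one on the spindle fits the description. I'll confirm it with an enlarged crop.

```bash
cat > h.py <<'E'
import cv2,numpy as np,pickle
def ray(c,px,z,R=None,t=None):
    R=np.array(c['R'])if R is None else R;t=np.array(c['t'])if t is None else t
    K=np.array([[c['fx'],0,c['cx']],[0,c['fy'],c['cy']],[0,0,1]])
    u=cv2.undistortPoints(np.array([[px]],float),K,np.array(c['distortion']))[0,0]
    d=R.T@np.array([u[0],u[1],1]);o=-R.T@t.ravel()
    return o+d*(z-o[2])/d[2]
def proj(c,X):
    K=np.array([[c['fx'],0,c['cx']],[0,c['fy'],c['cy']],[0,0,1]])
    return cv2.projectPoints(np.array(X,float).reshape(-1,1,3),cv2.Rodrigues(np.array(c['R']))[0],np.array(c['t'],float),K,np.array(c['distortion']))[0].reshape(-1,2)
E
python3 - <<'E'
from h import *
d=pickle.load(open('s0.pkl','rb'))
t=d['top']['color'][140:265,185:325,::-1]
s=d['scene']['color'][185:305,215:355,::-1]
cv2.imwrite('pics/crop.png',np.hstack([cv2.resize(t,(400,357),interpolation=2),cv2.resize(s,(400,357),interpolation=2)]))
c=d['top']
print('collar',ray(c,(276,193),109),'pad',ray(c,(210,228),93),'bush',ray(c,(236,175),45),'bearing',ray(c,(265,161),14))
c=d['scene'];print('sc collar',ray(c,(276,201),109),'pad',ray(c,(278,262),93))
E
```

```text
collar [551.395139    71.94148266 109.        ] pad [485.15068164 202.94389433  93.        ] bush [600.189972   157.26288636  45.        ] bearing [636.76895406  97.28111767  14.        ]
sc collar [551.28351864  77.15294944 109.        ] pad [482.3535794  210.00720408  93.        ]
```

View pics/crop.png

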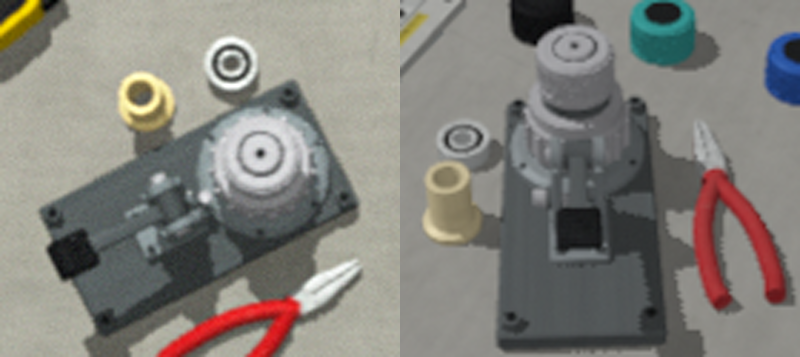

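The steel collar on the stand is confirmed. The two cameras agree: spindle axis near (551,74), pad near (484,206), stand yaw about 27°. I'll move towards the pad with the fingers shut.

{"fn": "apply_moves", "kwargs": {
  "angular": [
    [0,0,0],
    [0,0,0],
    [0,0,0],
    [0,0,0],
    [0,0,0],
    [0,0,0],
    [0,0,0],
    [0,0,0],
    [0,0,0],
    [0,0,0],
    [0,0,0],
    [0,0,0],
    [0,0,0],
    [0,0,0],
    [0,0,0],
    [0,0,0],
    [0,0,0],
    [0,0,0],
    [0,0,0]
  ],
  "travel": [
    [1,1,0],
    [1,1,0],
    [1,1,0],
    [1,1,0],
    [1,1,0],
    [1,1,0],
    [1,1,0],
    [1,1,0],
    [0,1,0],
    [0,1,0],
    [0,1,0],
    [0,1,0],
    [0,1,0],
    [0,1,0],
    [0,1,0],
    [0,1,0],
    [0,1,0],
    [0,0.5,0],
    [0,0,0]
  ],
  "jaw": [0,0,0,0,0,0,0,0,0,0,0,0,0,0,0,0,0,0,0]
}}

```text
time: 2.52
tool_pos: [474.9, 121.6, 256.0]
tcp_rot: [-180.0, 0.0, 15.1]
ft_force: [0.1, 0.2, -0.3]
finger_gap: -0.2
grip_force: 0.0
```

```bash
cat >> h.py <<'E'
from scipy.spatial.transform import Rotation as Ro
def wrist(r,name):
    s=r.sense();c=r.snapshot('wrist')
    T=np.eye(4);T[:3,:3]=Ro.from_euler('xyz',s['tcp_rot'],degrees=True).as_matrix();T[:3,3]=s['tool_pos']
    M=np.linalg.inv(T@np.array(c['mount']));c['R']=M[:3,:3];c['t']=M[:3,3]
    pickle.dump(c,open(name+'.pkl','wb'));cv2.imwrite('pics/%s.png'%name,c['color'][...,::-1])
    print(s['tool_pos'],s['tcp_rot'],s['ft_force'],s['finger_gap'],s['joint_pos'],np.array(c['mount'])[:3,3]);return c
E
python3 - <<'E'
from h import *
from bench import r
c=wrist(r,'w1')
print(proj(c,[[484,206,93],[551,74,111]]))
E
```

```text
[474.94863376 121.60462917 255.97215767] [-1.79989688e+02  3.52039007e-02  1.51397289e+01] [ 0.05909493  0.17786106 -0.29215657] -0.18381070428547744 [ 8.36264153e+00 -9.72010471e+00  1.02266853e+02  6.09123911e-03
  8.74894261e+01  8.32226471e+01] [  66.4095799    -1.3869898  -117.83374821]
[[175.76811882 163.97783664]
 [359.85688448 127.0346106 ]]
```

View pics/w1.png

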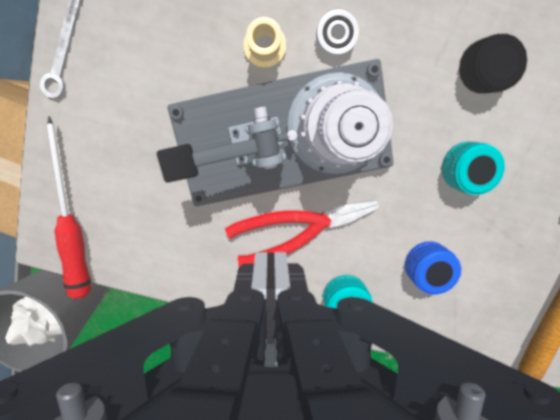

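Wrist view: pad at (177,163) and nose at (360,126), both within 2 px of the prediction. I'll move over the pad and descend.

{"fn": "apply_moves", "kwargs": {
  "angular": [
    [0,0,0],
    [0,0,0],
    [0,0,0],
    [0,0,0],
    [0,0,0],
    [0,0,0],
    [0,0,0],
    [0,0,0]
  ],
  "travel": [
    [0.25,0.8,0],
    [0,0.8,0],
    [0,0.48,-0.2],
    [0,0,-0.9],
    [0,0,-0.9],
    [0,0,-0.8],
    [0,0,-0.4],
    [0,0,0]
  ],
  "jaw": [0,0,0,0,0,0,0,0]
}}

```text
time: 3.58
tool_pos: [484.5, 202.9, 127.0]
tcp_rot: [180.0, 0.2, 15.0]
ft_force: [0.2, 0.1, 0.6]
finger_gap: -0.1
grip_force: 0.0
```

{"fn": "apply_moves", "kwargs": {
  "angular": [
    [0,0,0],
    [0,0,0],
    [0,0,0],
    [0,0,0]
  ],
  "travel": [
    [0,0,-0.1],
    [0,0,-0.1],
    [0,0,-0.1],
    [0,0,0]
  ],
  "jaw": [0,0,0,0]
}}

```text
time: 4.08
tool_pos: [485.9, 204.0, 117.0]
tcp_rot: [-180.0, -0.1, 15.0]
ft_force: [0.2, 1.5, 4.3]
finger_gap: 0.1
grip_force: 2.1
```

{"fn": "apply_moves", "kwargs": {
  "angular": [
    [0,0,0],
    [0,0,0],
    [0,0,0],
    [0,0,0],
    [0,0,0],
    [0,0,0]
  ],
  "travel": [
    [0,0,-0.1],
    [0,0,-0.1],
    [0,0,-0.1],
    [0,0,-0.1],
    [0,0,-0.05],
    [0,0,0]
  ],
  "jaw": [0,0,0,0,0,0]
}}

```text
time: 4.82
tool_pos: [485.7, 203.7, 99.4]
tcp_rot: [180.0, -0.0, 15.0]
ft_force: [-4.7, -0.8, 11.3]
finger_gap: -0.2
grip_force: 5.7
```

{"fn": "apply_moves", "kwargs": {
  "angular": [
    [0,0,0],
    [0,0,0],
    [0,0,0],
    [0,0,0]
  ],
  "travel": [
    [0,0,-0.05],
    [0,0,-0.05],
    [0,0,0],
    [0,0,0]
  ],
  "jaw": [0,0,0,0]
}}

```text
time: 5.32
tool_pos: [486.1, 203.7, 97.6]
tcp_rot: [180.0, -0.1, 15.0]
ft_force: [-13.0, -3.7, 30.5]
finger_gap: 0.2
grip_force: 14.8
```

Force rises steeply to 30 N, so the lever is against its stop. I'll lift, move towards the collar, turn and open, then look.

{"fn": "apply_moves", "kwargs": {
  "angular": [
    [0,0,0],
    [0,0,0],
    [0,0,0],
    [0,0,0],
    [0,0,0],
    [0,0,-1],
    [0,0,-1],
    [0,0,-1],
    [0,0,-1],
    [0,0,-1],
    [0,0,-1],
    [0,0,-1],
    [0,0,0],
    [0,0,0]
  ],
  "travel": [
    [0,0,0.3],
    [0,0,1],
    [0,0,1],
    [0,0,0.7],
    [0.3,-0.6,0],
    [0.3,-0.8,0],
    [0.3,-0.8,0],
    [0.3,-0.8,0],
    [0.2,-0.2,0],
    [0,0,0],
    [0,0,0],
    [0,0,0],
    [0,0,0],
    [0,0,0]
  ],
  "jaw": [0,0,0,0,0.3,1,1,1,1,1,1,1,1,1]
}}

```text
time: 7.08
tool_pos: [541.2, 75.5, 214.0]
tcp_rot: [180.0, 0.0, -40.8]
ft_force: [-0.5, 0.6, -0.1]
finger_gap: 85.6
grip_force: 0.0
```

```bash
python3 - <<'E'
from h import *
from bench import r
c=wrist(r,'w2')
ly=np.array([-.454,.891])
for z in (73,93): print(z,proj(c,[[484,206,z],[551,74,111]]))
a=c['color'][...,::-1]
sc=r.snapshot('scene');pickle.dump(sc,open('s1.pkl','wb'))
print(proj(sc,[[484,206,93],[484,206,73],[551.5,74,111]]))
b=cv2.resize(sc['color'][175:305,225:345,::-1],(388,420),interpolation=2)
o=np.hstack([a[:, :],b]);cv2.imwrite('pics/v2.png',cv2.resize(o,(800,354),interpolation=3))
E
```

```text
[541.17217048  75.51554867 214.01190005] [ 1.79976560e+02  1.42646254e-02 -4.08294937e+01] [-0.49315284  0.62418992 -0.08979239] 85.55001546163375 [ 2.57172194e+00  5.53139820e-01  9.69537215e+01 -7.29123655e-03
  8.25196084e+01  1.33402164e+02] [  65.36435054   -0.58022468 -117.83411306]
73 [[201.71637124 346.00816641]
 [263.22435648 207.40157094]]
93 [[197.22001148 361.09331427]
 [263.22435648 207.40157094]]
[[278.15986536 260.16790968]
 [278.35266985 268.017779  ]
 [276.58328798 199.28606181]]
```

View pics/v2.png

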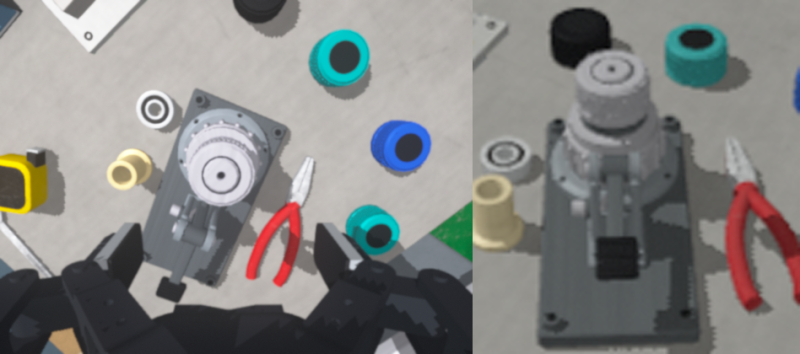

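Wrist view: pad at (201,344), which matches the z = 73 prediction, so the lever is latched. The nose at (262,207) matches axis (551.5,74). Now I'll descend round the collar and grip it.

{"fn": "apply_moves", "kwargs": {
  "angular": [
    [0,0,0],
    [0,0,0],
    [0,0,0],
    [0,0,0],
    [0,0,0],
    [0,0,0],
    [0,0,0],
    [0,0,0],
    [0,0,0]
  ],
  "travel": [
    [0.25,-0.04,-0.25],
    [0,0,-1],
    [0,0,-0.9],
    [0,0,-0.6],
    [0,0,0],
    [0,0,0],
    [0,0,0],
    [0,0,0],
    [0,0,0]
  ],
  "jaw": [1,1,1,1,1,0,0,0,0],
  "force": 50
}}

```text
time: 8.3
tool_pos: [552.5, 74.1, 106.1]
tcp_rot: [-179.9, -0.1, -41.0]
ft_force: [-0.5, -0.7, 5.5]
finger_gap: 53.0
grip_force: 52.0
```

{"fn": "apply_moves", "kwargs": {
  "angular": [
    [0,0,0],
    [0,0,0.5],
    [0,0,0.5],
    [0,0,0.5],
    [0,0,0]
  ],
  "travel": [
    [0,0,-0.02],
    [0,0,0],
    [0,0,0],
    [0,0,0],
    [0,0,0]
  ],
  "jaw": [0,0,0,0,0]
}}

```text
time: 8.93
tool_pos: [552.8, 74.1, 106.0]
tcp_rot: [-179.9, -0.2, -28.9]
ft_force: [-2.3, -1.0, 10.6]
finger_gap: 53.4
grip_force: 52.4
```

{"fn": "apply_moves", "kwargs": {
  "angular": [
    [0,0,0.5],
    [0,0,0.5],
    [0,0,0.5],
    [0,0,0.5],
    [0,0,0]
  ],
  "travel": [
    [0,0,0],
    [0,0,0],
    [0,0,0],
    [0,0,0],
    [0,0,0]
  ],
  "jaw": [0,0,0,0,0]
}}

```text
time: 9.55
tool_pos: [552.8, 74.2, 106.1]
tcp_rot: [-179.9, -0.2, -12.9]
ft_force: [-3.7, -0.1, 11.5]
finger_gap: 53.2
grip_force: 52.4
```

{"fn": "apply_moves", "kwargs": {
  "angular": [
    [0,0,0.5],
    [0,0,0.5],
    [0,0,0]
  ],
  "travel": [
    [0,0,0],
    [0,0,0],
    [0,0,0]
  ],
  "jaw": [0,0,0]
}}

```text
time: 9.93
tool_pos: [552.8, 74.2, 106.1]
tcp_rot: [-180.0, -0.2, -4.9]
ft_force: [-3.0, -0.4, 10.3]
finger_gap: 53.5
grip_force: 52.4
```

{"fn": "apply_moves", "kwargs": {
  "angular": [
    [0,0,0.5],
    [0,0,0.5],
    [0,0,0.5],
    [0,0,0]
  ],
  "travel": [
    [0,0,0],
    [0,0,0],
    [0,0,0],
    [0,0,0]
  ],
  "jaw": [0,0,0,0]
}}

```text
time: 10.42
tool_pos: [552.8, 74.0, 105.8]
tcp_rot: [180.0, -0.2, 7.1]
ft_force: [-2.2, -0.3, 9.0]
finger_gap: 53.0
grip_force: 52.3
```

{"fn": "apply_moves", "kwargs": {
  "angular": [
    [0,0,0.5],
    [0,0,0.5],
    [0,0,0.5],
    [0,0,0]
  ],
  "travel": [
    [0,0,0],
    [0,0,0],
    [0,0,0],
    [0,0,0]
  ],
  "jaw": [0,0,0,0]
}}

```text
time: 10.92
tool_pos: [552.9, 74.3, 106.1]
tcp_rot: [180.0, -0.2, 19.1]
ft_force: [-2.9, 0.5, 10.5]
finger_gap: 52.9
grip_force: 52.4
```

{"fn": "apply_moves", "kwargs": {
  "angular": [
    [0,0,0.5],
    [0,0,0.5],
    [0,0,0.5],
    [0,0,0]
  ],
  "travel": [
    [0,0,0],
    [0,0,0],
    [0,0,0],
    [0,0,0]
  ],
  "jaw": [0,0,0,0]
}}

```text
time: 11.42
tool_pos: [552.8, 74.4, 106.0]
tcp_rot: [179.9, -0.2, 31.1]
ft_force: [-2.4, 1.6, 11.0]
finger_gap: 52.6
grip_force: 52.4
```

{"fn": "apply_moves", "kwargs": {
  "angular": [
    [0,0,0.5],
    [0,0,0.5],
    [0,0,0.5],
    [0,0,0]
  ],
  "travel": [
    [0,0,0],
    [0,0,0],
    [0,0,0],
    [0,0,0]
  ],
  "jaw": [0,0,0,0]
}}

```text
time: 11.92
tool_pos: [552.7, 74.5, 105.9]
tcp_rot: [179.9, -0.2, 43.1]
ft_force: [-3.0, 1.4, 10.9]
finger_gap: 53.5
grip_force: 52.4
```

{"fn": "apply_moves", "kwargs": {
  "angular": [
    [0,0,0.5],
    [0,0,0.5],
    [0,0,0.5],
    [0,0,0]
  ],
  "travel": [
    [0,0,0],
    [0,0,0],
    [0,0,0],
    [0,0,0]
  ],
  "jaw": [0,0,0,0]
}}

```text
time: 12.42
tool_pos: [552.6, 74.8, 105.9]
tcp_rot: [179.9, -0.2, 55.1]
ft_force: [-3.1, 2.7, 10.5]
finger_gap: 53.4
grip_force: 52.4
```

{"fn": "apply_moves", "kwargs": {
  "angular": [
    [0,0,0.5],
    [0,0,0.5],
    [0,0,0.5],
    [0,0,0]
  ],
  "travel": [
    [0,0,0],
    [0,0,0],
    [0,0,0],
    [0,0,0]
  ],
  "jaw": [0,0,0,0]
}}

```text
time: 12.92
tool_pos: [551.6, 74.3, 103.8]
tcp_rot: [180.0, -0.0, 67.0]
ft_force: [1.8, 1.9, -2.1]
finger_gap: 53.0
grip_force: 52.8
```

Between 55° and 67° the force vanished and z fell, so the keyway is over the pin. Now I'll push down.

{"fn": "apply_moves", "kwargs": {
  "angular": [
    [0,0,0],
    [0,0,0],
    [0,0,0]
  ],
  "travel": [
    [0,0,-0.04],
    [0,0,-0.04],
    [0,0,0]
  ],
  "jaw": [0,0,0]
}}

```text
time: 13.3
tool_pos: [551.8, 74.3, 100.9]
tcp_rot: [180.0, -0.0, 67.0]
ft_force: [0.3, 2.1, 3.4]
finger_gap: 53.3
grip_force: 53.3
```

{"fn": "apply_moves", "kwargs": {
  "angular": [
    [0,0,0],
    [0,0,0],
    [0,0,0],
    [0,0,0]
  ],
  "travel": [
    [0,0,-0.05],
    [0,0,-0.05],
    [0,0,-0.05],
    [0,0,0]
  ],
  "jaw": [0,0,0,0]
}}

```text
time: 13.8
tool_pos: [551.9, 74.3, 95.7]
tcp_rot: [179.9, -0.0, 67.0]
ft_force: [-4.4, 2.5, 11.1]
finger_gap: 53.2
grip_force: 54.0
```

{"fn": "apply_moves", "kwargs": {
  "angular": [
    [0,0,0],
    [0,0,0],
    [0,0,0]
  ],
  "travel": [
    [0,0,-0.04],
    [0,0,0],
    [0,0,0]
  ],
  "jaw": [0,0,0]
}}

```text
time: 14.18
tool_pos: [551.9, 74.3, 95.6]
tcp_rot: [179.9, -0.0, 67.0]
ft_force: [-11.5, 1.6, 23.7]
finger_gap: 53.3
grip_force: 55.2
```

Force rose to 24 N with z unchanged at 95.6, about 10.4 mm below the start, so it is seated. I'll check with a picture before handing in.

```bash
python3 - <<'E'
from h import *
from bench import r
sc=r.snapshot('scene');old=pickle.load(open('s1.pkl','rb'))
L=[]
for c in(old,sc): L.append(cv2.resize(c['color'][175:295,220:350,::-1],(400,370),interpolation=2))
cv2.imwrite('pics/v3.png',np.hstack(L))
z=[]
for _ in range(8): z.append(np.r_[r.sense()['tool_pos'],r.sense()['ft_force']]);r.snapshot('wrist')
print(np.mean(z,0),np.std(z,0))
E
```

```text
[551.92379308  74.2715468   95.54347195 -10.77877936   2.16479941
  23.98564041] [0.0052678  0.00768214 0.00923356 0.63007354 0.55647178 0.38304155]
```

View pics/v3.png

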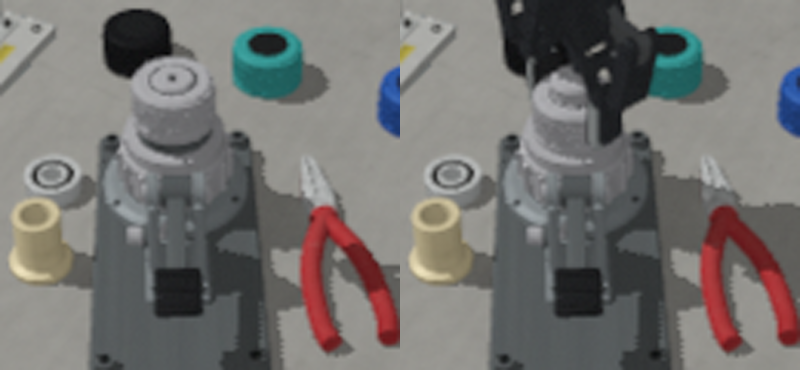

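Right view: the collar's foot is down on the seat with no gap, around (565,145). The lever pad at (578,290) is still down and the bearing has not moved. Handing in.

```bash
python3 -c "
from bench import r
print(r.hand_in())"
```

```text
the job is handed in; nothing more can be done
None
```

The lever is latched, the keyway is over the cross pin, and the gripper is holding the collar home with about 24 N at 14–15 s on the clock; the job is handed in, but the hand-in returned no verdict.

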